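# Clamp an enclosure in the crank vise

### The arm

A 6-joint arm with a two-finger parallel gripper is mounted at the origin on the work surface. World frame = base frame: x ahead of the robot, y to its left, z up, the work surface at z = 0. Lengths are in m, angles in degrees, forces in N, time in s.
With the tool pointing down it reaches from about 0.3 to 0.75 m from the base axis. Payload 8.5 kg.
Tool frame: the origin (TCP) lies on the mounting face of the last link; the fingertips stand 173 mm ahead of it and the grasp point (between the pads) lies 155 mm ahead of it (env.tips_ahead is the distance from the TCP to the fingertips, in m); x points along the fingers, z is the direction in which the jaws open and shut, and the axes are right-handed (so a half turn about x gives the same grasp; the last joint's range is limited). The gripper opens to 85 mm and grips with 20 to 120 N. Pads are 22 mm wide; open, the fingers measure 114 mm over their backs; the gripper's body (76 mm by 85 mm) begins 54 mm behind the grasp point. The pads swing forward as they close: fully open they stand 13 mm farther back than shut.
Start: joints at [-81.95, 21.807, 74.336, -0, 83.858, -12.336], TCP at [0.192, -0.516, 0.405] pointing down, gripper open.
Joint ranges: [-178.18, 178.18], [-50.72, 133.34], [12.68, 142.11], [-81.47, 261.47], [9.98, 163.14], [-165.26, 165.26]. Speed limits (degrees/s): [136.94, 136.94, 180, 180, 180, 180].

### API

Orientations are given as a 3x3 rotation matrix whose columns are the frame's x, y, z axes.
In Python, from rig import env, optics gives the robot as it stands.
- The arm moves only by the shell command python3 -m inch 'ROWS' [FORCE]. ROWS is JSON, a list of rows, each a list of 3 entries, a list of its own where there are three numbers: the closure, from -1 (fully open) to 1 (shut), then the shift along the tool's x, y, z in units of 30 mm (1.0 is 30 mm), then the turn about the tool's x in units of 5 degrees (1.0 is 5 degrees). In form: [[hand, [x, y, z], yaw], ...]. A call has exactly 8 rows; each row shifts and turns the commanded pose from where the row before left it, along the tool's axes as they then stand; what a row does not reach is not made up. A row lasts 1/12 s, in which the tool goes at most 41.7 mm and 7.16 degrees, less where a joint would pass 70% of its speed; a pose out of reach is approached as far as the arm can. A call is refused whole if a number of a shift passes 1 or a number of a turn 1, either way. A call with a gripper value outside its range is refused whole. The fingers move at their own pace and stop on an object; FORCE is the grip in N (left out, the last holds). Time passes only in rows, so rows that do not move let the fingers close, or fill a call up. It gives the time, the measured TCP pose, the force and the opening at its end, in the units of the state.
- env.observe(): the state, without advancing time (a new reading comes with each control period).
- optics.get_image(name): name is "scene" or "top" or "wrist"; returns the picture (420x560x3 uint8, red, green, blue); there is no depth.
- optics.camera_params(name): a dict with "fx", "fy", "cx", "cy" (pixels), "k1" (the pictures are not rectified: a ray, as slopes to the right and down, at radius r is drawn at 1 + k1 r^2 times it, then the intrinsics apply), "xyz" and "rotation" of the camera in the world. Camera axes: x right, y down, z forward; pixel columns grow to the right and rows downward; lengths in m; the calibration is good to about 2 mm. A picture is of the moment at which its call begins: read the wrist's pose just before it. camera_params takes no time and is no camera call; for the wrist camera it gives the pose at the moment of the call.
- env.close_job(): hands the job in, once; it reports no verdict.
The state is a dict: "time_s": time; "q": joint angles; "qvel": joint speeds; "joint_efforts": joint torques, N m; "position": TCP position; "tool_rot": TCP orientation; "ft_force": force on the tool from outside, world axes, zero at the start; "wrist_torque": the same for the moment, N m; "grip_width": finger opening in m.
Only numpy, scipy, OpenCV 4.12 (cv2) and the standard library are available. Lean on these libraries where they do the work, as an engineer would, in place of code of your own. Each camera call takes 0.05 s, during which the arm holds its last target.

### The job

Stand the small die-cast enclosure, lid up, on the bed of the assembly vise between its jaws, with its two long sides facing the jaws, and then crank the handle clockwise until the moving jaw holds it firmly against the fixed jaw. Let go of everything at the end, and leave the other things on the bench where they are.

Things in the scene. Friction and masses are not known exactly. Their poses are not given: they have to be found in the camera images.
- enclosure: The workpiece: plain grey die-cast aluminium box, 56 mm (its x) by 36 mm (its y) by 56 mm tall (z), about 0.2 kg, with a dark lid seam near the top and four screw heads on top. Stands on the bench, lid up. Origin: centre of its underside. The long sides that go against the jaws are the two 56 mm wide faces, at y = +18 and -18 mm.
- vise: Grey assembly vise bolted to the bench. Origin at bench height; moving jaw closes along its +y; z up. Foot plate 130 mm (x), y = -150 to +100 mm, 12 mm thick. Flat bed 25 mm above the bench, 86 mm wide (x). A gearbox, 84 (x) by 66 mm (y), centre y = -95 mm, top 68 mm above the bench, carries the crank.
- fixed_jaw: Fixed steel jaw, 74 mm wide (x), 22 mm deep (y), 22 mm tall above the bed. Origin: on its clamping face, centre, at bed height; axes as the vise. The clamping face looks to -y.
- jaw: Moving steel jaw, 74 (x) by 24 mm, 22 mm tall above the bed, with a black rubber facing that gives up to 3 mm under load (12 N per mm). Origin: centre of its clamping face, at bed height; axes as the vise; the face looks to +y. The crank drives it 4 mm towards the fixed jaw per radian (25 mm a turn); not to be pushed by hand. It pushes a box on the bed ahead of it until the fixed jaw stops it.
- crank (a joint): Crank angle in rad: 0 at the widest gap (68 mm), when its arm points along the vise's +x; grows clockwise from above, up to 10 (28 mm gap). Starts at 0 to 2.5. It stays where left and holds the clamping force. Turning freely takes about 3 N at the knob; once the box is caught between both jaws it rises within half a radian: 6 to 10 N along the turning direction is a firm grip.
- crank_axis (a point): Point on the crank's vertical axis, at the height of the middle of the knob (103 mm above the bench).
- knob (a point): Middle of the crank's handle: an upright black round knob, 18 mm diameter, from 82 to 124 mm above the bench, 45 mm from the crank axis at the end of a flat steel arm (top 80 mm above the bench; hub on the axis reaches 86 mm). It spins freely on its pin, so it can be held from above and led round the circle without turning the hand.
- transformer: Bystander, loose: dark iron core 50 x 30 x 42 mm with a yellow coil, 50 mm overall in y. Origin: centre of its underside.
- circuit_board: Bystander, loose: flat board 90 x 60 mm lying on the bench, parts up to 12 mm tall. Origin: centre of its underside.
- solder_reel: Bystander, loose: upright reel, 60 mm diameter, 40 mm tall. Origin: centre of its underside.
- driver: Bystander, loose: screwdriver 170 mm long lying along its x. Origin: under its middle.
- tape_roll: Bystander, loose: amber tape roll lying flat, 84 mm diameter, 20 mm tall. Origin: centre of its underside.
- mug: Bystander, loose: white mug, 80 mm diameter, 90 mm tall, handle to its +y. Origin: centre of its underside.
There are look-alikes about, which are no part of the job. What is shaped like the enclosure but green or orange is not meant.

How it is judged:
By the outcome, as a careful person would: the job done as asked, in the order asked, and still so for the second after the job is handed in, with the robot touching nothing.
It also fails if it takes over 69 s, if anything falls off the work surface, if the arm or the gripper's body presses on something with over 40 N, if the wrist force passes 120 N, or if a joint passes its speed limit or range.

## Working session

There is one attempt and no reset: what is moved stays moved. The work goes in short steps, Python scripts to look and compute and a shell command to move; the robot and the scene stay as the last step left them, time stands still between calls to the robot, and variables do not carry over. Pictures are saved under pics/ and viewed, and the job is handed in when it is done.

```bash
ls; mkdir -p pics; cat > h.py <<'E'
from rig import env, optics
import numpy as np, cv2
def ray(name,u,v,P=None):
    P=P or optics.camera_params(name)
    d=np.array([(u-P["cx"])/P["fx"],(v-P["cy"])/P["fy"]]); s=d.copy()
    for _ in range(30): s=d/(1+P["k1"]*(s@s))
    R=np.array(P["rotation"]); return np.array(P["xyz"]),R@np.array([s[0],s[1],1.])
def onz(name,u,v,z,P=None):
    o,d=ray(name,u,v,P); return o+d*(z-o[2])/d[2]
def px(name,X,P=None):
    P=P or optics.camera_params(name)
    c=np.array(P["rotation"]).T@(np.array(X)-np.array(P["xyz"])); s=c[:2]/c[2]; s=s*(1+P["k1"]*(s@s))
    return s[0]*P["fx"]+P["cx"],s[1]*P["fy"]+P["cy"]
def snap(name,f):
    im=optics.get_image(name); cv2.imwrite("pics/"+f,im[:,:,::-1]); return im
E
python3 - <<'E'
from h import *
for n in ("top","scene"):
    P=optics.camera_params(n);print(n,P)
    snap(n,n+"0.png")
print(env.observe())
E
```

```text
pics
top {'fx': 523.2471157782032, 'fy': 523.2471157782032, 'cx': 276.50056751331016, 'cy': 209.43342522544808, 'k1': -0.06549223073869372, 'xyz': array([0.4460955 , 0.12558949, 1.49244757]), 'rotation': array([[-0.00417257, -0.99859519,  0.05282272],
       [-0.99976758,  0.0052831 ,  0.02090146],
       [-0.02115117, -0.05272323, -0.99838514]])}
scene {'fx': 396.73734482771755, 'fy': 396.73734482771755, 'cx': 283.0485282922602, 'cy': 201.5823944093299, 'k1': -0.10880034809142188, 'xyz': array([ 1.02535028, -0.57727078,  0.71640064]), 'rotation': array([[ 0.82076241,  0.32897557, -0.46703762],
       [ 0.57124327, -0.46476554,  0.67651616],
       [ 0.0054943 , -0.82205113, -0.56938717]])}
{'time_s': 0.1, 'q': array([-8.19517382e+01,  2.18367509e+01,  7.43791403e+01,  7.41008758e-04,
        8.38583937e+01, -1.23350801e+01]), 'qvel': array([-0.14348113, -0.07146316, -0.12843958,  0.07511981, -0.10634061,
        0.10445436]), 'joint_efforts': array([ 3.18913560e-03, -4.49221623e+01, -2.31658226e+01, -1.62194860e-04,
        3.65800050e-03, -1.34399576e-05]), 'position': array([ 0.1915637 , -0.51551504,  0.40418441]), 'tool_rot': array([[-1.68789451e-04,  9.37383803e-01,  3.48298117e-01],
       [ 1.28554670e-03,  3.48298037e-01, -9.37382966e-01],
       [-9.99999159e-01,  2.89533140e-04, -1.26383969e-03]]), 'ft_force': array([ 0.53168938, -0.28469784, -0.03149349]), 'wrist_torque': array([ 0.01416657,  0.03499592, -0.02765124]), 'grip_width': 0.08580983400200361}
```

View pics/top0.png

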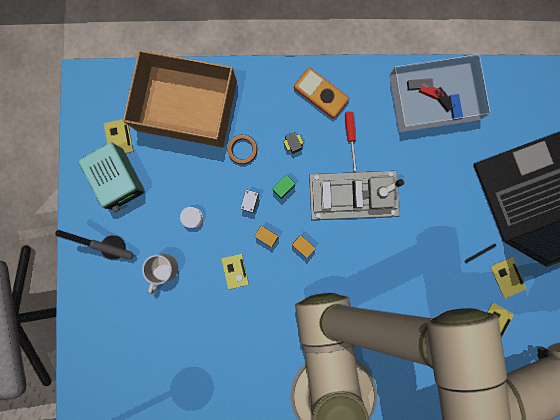

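View pics/scene0.png

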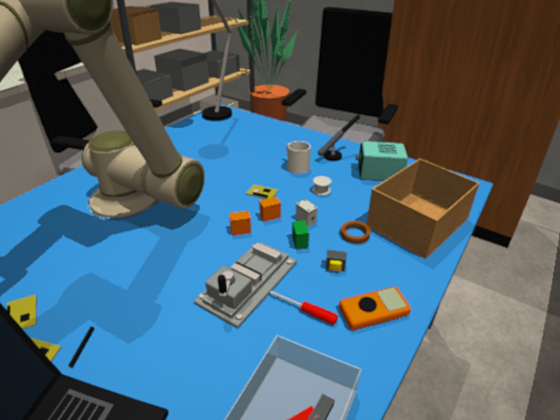

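```bash
python3 - <<'E'
import cv2
im=cv2.imread("pics/top0.png")
cv2.imwrite("pics/zv.png",cv2.resize(im[160:230,300:415],None,fx=6.5,fy=6.5,interpolation=cv2.INTER_CUBIC))
cv2.imwrite("pics/ze.png",cv2.resize(im[170:260,225:325],None,fx=6,fy=6,interpolation=cv2.INTER_CUBIC))
im=cv2.imread("pics/scene0.png")
cv2.imwrite("pics/zs.png",cv2.resize(im[190:325,190:350],None,fx=4.4,fy=4.4,interpolation=cv2.INTER_CUBIC))
E
```

```text
(no output)
```

View pics/zv.png

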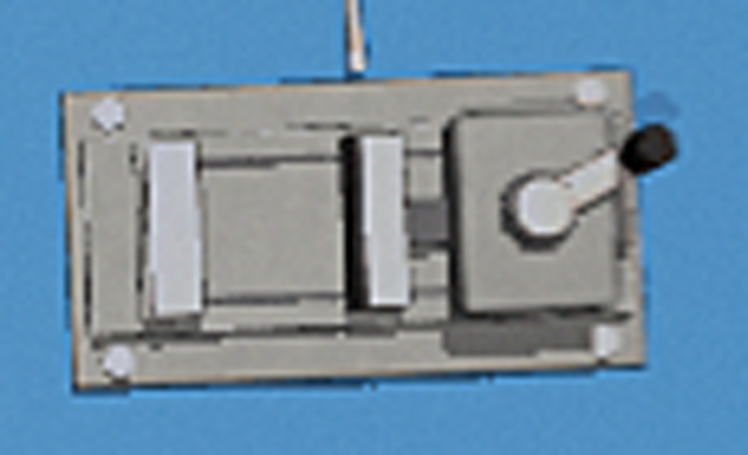

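View pics/ze.png

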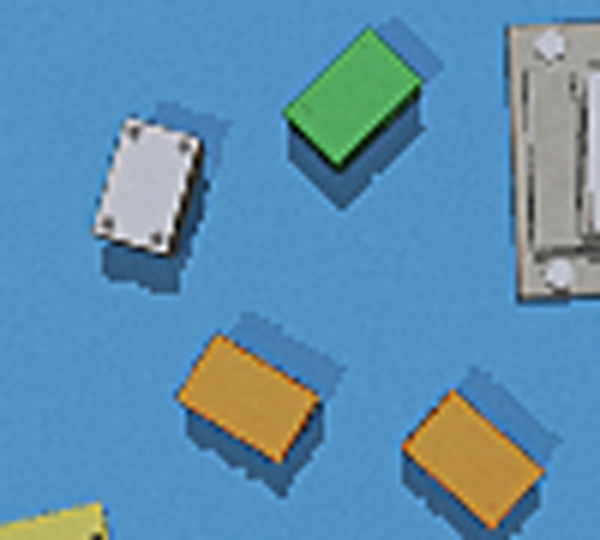

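View pics/zs.png

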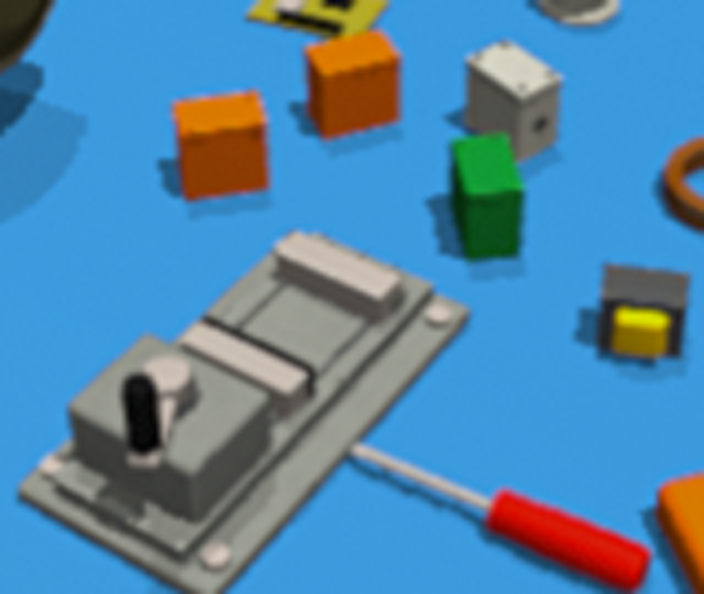

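```bash
cat >> h.py <<'E'
def zp(u,v,f,u0,v0): return ((u+.5)/f-.5+u0,(v+.5)/f-.5+v0)
E
python3 - <<'E'
from h import *
P=optics.camera_params("top")
c=[onz("top",*zp(a,b,6.5,300,160),.012,P)[:2] for a,b in [(63,92),(630,70),(645,365),(75,390)]]
print("plate",np.round(c,4)); 
m=np.mean(c,0); yd=(c[0]+c[3]-c[1]-c[2])/2; print(m,np.linalg.norm(yd),np.linalg.norm((c[0]+c[1]-c[2]-c[3])/2),np.degrees(np.arctan2(yd[1],yd[0])))
yh=yd/np.linalg.norm(yd); xh=np.array([yh[1],-yh[0]]); O=m+yh*.025; print("origin",O,"yh",yh)
f=lambda p:((p[:2]-O)@xh,(p[:2]-O)@yh)
for n,(a,b),z in [("fixTL",(150,142),.047),("fixTR",(195,140),.047),("fixBR",(200,312),.047),("jawTL",(362,135),.047),("jawTR",(405,135),.047),("jawBL",(365,305),.047),("rubT",(345,137),.047),("hub",(545,207),.086),("knob",(655,147),.124)]:
    p=onz("top",*zp(a,b,6.5,300,160),z,P); print(n,p.round(4),np.round(f(p),4))
k=f(onz("top",*zp(655,147,6.5,300,160),.124,P)); 
im=cv2.imread("pics/top0.png"); h=cv2.cvtColor(im,cv2.COLOR_BGR2HSV)[180:220,235:265]
msk=((h[...,1]<60)&(h[...,2]>110)).astype(np.uint8)
cs,_=cv2.findContours(msk,0,1); cc=max(cs,key=cv2.contourArea); r=cv2.minAreaRect(cc); print(r)
c=np.array([onz("top",a+235,b+180,.056,P)[:2] for a,b in cv2.boxPoints(r)]);print(c.round(4),c.mean(0)); 
print([ (np.linalg.norm(c[i+1]-c[i]),np.degrees(np.arctan2(*(c[i+1]-c[i])[::-1]))) for i in range(3)])
c=np.array([onz("top",*zp(a,b,6,225,170),.056,P)[:2] for a,b in [(127,118),(203,142),(168,252),(94,234)]]);print(c.round(4),c.mean(0))
print([ (np.linalg.norm(c[i+1]-c[i]),np.degrees(np.arctan2(*(c[i+1]-c[i])[::-1]))) for i in range(3)])
E
```

```text
plate [[ 0.6255  0.063 ]
 [ 0.6339 -0.185 ]
 [ 0.5048 -0.1893]
 [ 0.4952  0.0588]]
[ 0.56483563 -0.06313923] 0.24824464629404305 0.1298041950741961 92.06692658727027
origin [ 0.56393396 -0.0381555 ] yh [-0.03606685  0.99934938]
fixTL [0.5996 0.0276 0.047 ] [0.038  0.0644]
fixTR [0.6004 0.0084 0.047 ] [0.0381 0.0452]
fixBR [0.5269 0.007  0.047 ] [-0.0354  0.0465]
jawTL [ 0.6021 -0.0628  0.047 ] [ 0.0373 -0.026 ]
jawTR [ 0.602  -0.0811  0.047 ] [ 0.0365 -0.0443]
jawBL [ 0.5295 -0.0631  0.047 ] [-0.0353 -0.0237]
rubT [ 0.6013 -0.0555  0.047 ] [ 0.0367 -0.0187]
hub [ 0.5676 -0.1332  0.086 ] [ 0.0002 -0.0951]
knob [ 0.5884 -0.1711  0.124 ] [ 0.0196 -0.1337]
((13.810508728027344, 20.44426727294922), (12.641051292419434, 19.920940399169922), 16.389541625976562)
[[0.526  0.2564]
 [0.5787 0.2408]
 [0.5686 0.2074]
 [0.516  0.223 ]] [0.54733213 0.23188846]
[(np.float64(0.05498831656500393), np.float64(-16.44112671687075)), (np.float64(0.03497227120766144), np.float64(-106.75580152915173)), (np.float64(0.054931580522993954), np.float64(163.49646676475203))]
[[0.5783 0.2403]
 [0.567  0.2053]
 [0.5165 0.2215]
 [0.525  0.2555]] [0.54671005 0.23067645]
[(np.float64(0.036748330084197145), np.float64(-107.88950188273598)), (np.float64(0.05304412011566793), np.float64(162.2309784323338)), (np.float64(0.03504757811014896), np.float64(76.04797967928353))]
```

```bash
cat >> h.py <<'E'
def rem(x,y,z,ang):
    s=env.observe(); R=np.array(s["tool_rot"]); d=R.T@(np.array([x,y,z])-s["position"]); a=np.degrees(np.arctan2(R[1,2],R[0,2]))
    da=(ang-a+180)%360-180
    print("t",round(s["time_s"],2),"pos",np.round(s["position"],4),"ang",round(a,2),"shift units",np.round(d/.03,2),"turn units",round(-da/5,2),"F",np.round(s["ft_force"],1),"w",round(s["grip_width"],4),"tilt",np.round(R[:2,0],4))
E
python3 -m inch '[[-1,[0,0.98,-0.95],0],[-1,[0,0.98,-0.95],0],[-1,[0,0.98,-0.95],0],[-1,[0,0.98,-0.95],0],[-1,[0,0.98,-0.95],0],[-1,[0,0.98,-0.95],0],[-1,[0,0.98,-0.95],0],[-1,[0,0.98,-0.95],0]]' 40
python3 -m inch '[[-1,[0,0.98,-0.95],0],[-1,[0,0.98,-0.95],0],[-1,[0,0.98,-0.95],0],[-1,[0,0.98,-0.95],0],[-1,[0,0.98,-0.95],0],[-1,[0,0.98,-0.95],0],[-1,[0,0.98,-0.95],0],[-1,[0,0.98,-0.95],0]]' 40
python3 -c "
from h import *
rem(.547,.2315,.40,-16.5)"
```

```text
time_s: 0.77
position: [0.3328, -0.2179, 0.4046]
tool_rot: [[-0.0, 0.938, 0.348], [0.0, 0.348, -0.938], [-1.0, -0.0, -0.0]]
ft_force: [0.7, -0.5, 0.9]
grip_width: 0.0857
time_s: 1.43
position: [0.474, 0.078, 0.4046]
tool_rot: [[-0.0, 0.937, 0.349], [-0.0, 0.349, -0.937], [-1.0, -0.0, -0.0]]
ft_force: [0.1, -1.1, 0.4]
grip_width: 0.0853
t 1.43 pos [0.474  0.078  0.4046] ang -69.6 shift units [ 0.15  4.06 -3.95] turn units -10.62 F [ 0.1 -1.1  0.4] w 0.0853 tilt [-0.0003 -0.0001]
```

```bash
python3 -m inch '[[-1,[0,1,-0.96],0],[-1,[0,1,-0.96],0],[-1,[0,1,-0.96],0],[-1,[0,1,-0.96],-0.7],[-1,[0,0,0],-1],[-1,[0,0,0],-1],[-1,[0,0,0],-1],[-1,[0,0,0],-1]]'
python3 -m inch '[[-1,[0,0,0],-1],[-1,[0,0,0],-1],[-1,[0,0,0],-1],[-1,[0,0,0],-1],[-1,[0,0,0],-1],[-1,[0,0,0],-0.92],[-1,[0,0,0],0],[-1,[0,0,0],0]]'
python3 -c "
from h import *
rem(.547,.2315,.19,-16.5);P=optics.camera_params('wrist');snap('wrist','w1.png');print(P)"
```

```text
time_s: 2.1
position: [0.5461, 0.2259, 0.4041]
tool_rot: [[-0.001, 0.717, 0.697], [-0.0, 0.697, -0.717], [-1.0, -0.001, -0.001]]
ft_force: [-0.3, -0.8, -0.4]
grip_width: 0.0853
time_s: 2.77
position: [0.546, 0.2255, 0.4044]
tool_rot: [[-0.001, 0.287, 0.958], [-0.0, 0.958, -0.287], [-1.0, -0.0, -0.001]]
ft_force: [-0.3, 0.3, 1.3]
grip_width: 0.0854
t 2.77 pos [0.546  0.2255 0.4044] ang -16.65 shift units [ 7.15  0.2  -0.02] turn units -0.03 F [-0.3  0.3  1.3] w 0.0854 tilt [-0.0007 -0.0001]
{'fx': 361.02545829406796, 'fy': 361.02545829406796, 'cx': 282.1475848243943, 'cy': 208.03926029591878, 'k1': -0.06240423003543069, 'xyz': array([0.56908473, 0.30565709, 0.37452533]), 'rotation': array([[ 0.95816559, -0.27032993, -0.09402354],
       [-0.28621138, -0.9064955 , -0.31040128],
       [-0.00132116,  0.32432643, -0.9459443 ]])}
```

View pics/w1.png

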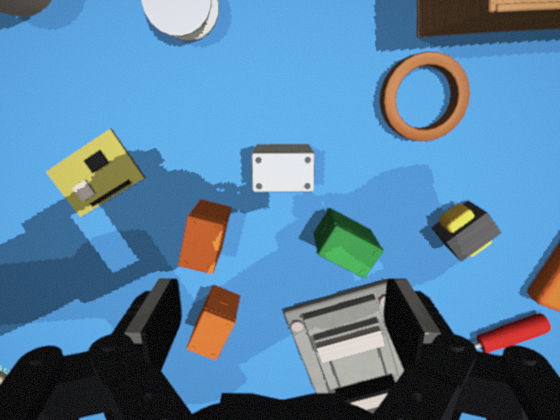

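The wrist view shows the grey enclosure, its top face spanning about (252,153)–(313,191), well aligned with the jaws. I'll check it against the top view.

```bash
python3 - <<'E'
from h import *
P=optics.camera_params("wrist")
im=cv2.imread("pics/w1.png");h=cv2.cvtColor(im,cv2.COLOR_BGR2HSV)[140:205,240:330]
m=((h[...,1]<60)&(h[...,2]>170)).astype(np.uint8); cs,_=cv2.findContours(m,0,1);r=cv2.minAreaRect(max(cs,key=cv2.contourArea));print(r)
c=np.array([onz("wrist",a+240,b+140,.056,P)[:2] for a,b in cv2.boxPoints(r)]);print(c.round(4),c.mean(0))
print([ (np.linalg.norm(c[i+1]-c[i]),np.degrees(np.arctan2(*(c[i+1]-c[i])[::-1]))) for i in range(3)])
rem(*c.mean(0),.19,-16.5)
E
```

```text
((42.5, 32.0), (38.0, 61.0), 90.0)
[[0.5266 0.2583]
 [0.5785 0.2428]
 [0.5694 0.2089]
 [0.5157 0.2249]] [0.54753649 0.23371817]
[(np.float64(0.05417780613112175), np.float64(-16.62567565928861)), (np.float64(0.035139282081847856), np.float64(-105.10985214286131)), (np.float64(0.05603221298242009), np.float64(163.38109823231508))]
t 2.82 pos [0.546  0.2256 0.4045] ang -16.66 shift units [ 7.15  0.28 -0.03] turn units -0.03 F [-0.6 -1.2 -0.7] w 0.0853 tilt [-0.0005 -0.0001]
```

```bash
python3 -m inch '[[-1,[1,0.12,0],0],[-1,[1,0.12,0],0],[-1,[1,0,0],0],[-1,[1,0,0],0],[-1,[1,0,0],0],[-1,[1,0,0],0],[-1,[0.75,0,0],0],[-1,[0.4,0,0],0]]' 40
python3 -m inch '[[1,[0,0,0],0],[1,[0,0,0],0],[1,[0,0,0],0],[1,[0,0,0],0],[1,[0,0,0],0],[1,[0,0,0],0],[1,[0,0,0],0],[1,[0,0,0],0]]' 40
python3 -c "
from h import *
rem(.547,.2325,.19,-16.5)"
```

```text
time_s: 3.48
position: [0.5475, 0.2323, 0.1872]
tool_rot: [[-0.004, 0.286, 0.958], [-0.001, 0.958, -0.286], [-1.0, -0.002, -0.004]]
ft_force: [-0.4, 0.3, 0.2]
grip_width: 0.0853
time_s: 4.15
position: [0.5482, 0.2325, 0.1912]
tool_rot: [[0.001, 0.284, 0.959], [0.0, 0.959, -0.284], [-1.0, 0.001, 0.001]]
ft_force: [-1.0, -0.9, 6.6]
grip_width: 0.0553
t 4.15 pos [0.5482 0.2325 0.1912] ang -16.53 shift units [ 0.04 -0.01 -0.04] turn units -0.01 F [-1.  -0.9  6.6] w 0.0553 tilt [0.0015 0.0004]
```

```bash
python3 -m inch '[[1,[-0.4,0,0],0],[1,[-0.8,0,0],0],[1,[-0.9,0,0],0],[1,[-0.9,0,0],-0.7],[1,[-0.5,0,0],-1],[1,[0,0,0],-1],[1,[0,0,0],-1],[1,[0,0,0],0]]' 60
python3 -c "
from h import *
rem(.5632,-.0182,.296,2.07)"
```

```text
time_s: 4.82
position: [0.5479, 0.2324, 0.2954]
tool_rot: [[0.0, -0.038, 0.999], [-0.0, 0.999, 0.038], [-1.0, -0.0, 0.0]]
ft_force: [0.3, -1.0, -2.2]
grip_width: 0.0552
t 4.82 pos [0.5479 0.2324 0.2954] ang 2.16 shift units [-0.02 -8.37  0.2 ] turn units 0.02 F [ 0.3 -1.  -2.2] w 0.0552 tilt [ 0. -0.]
```

```bash
python3 -m inch '[[1,[0,-0.6,0],0],[1,[0,-1,0.05],0],[1,[0,-1,0.05],0],[1,[0,-1,0.05],0],[1,[0,-1,0.05],0],[1,[0,-1,0],0],[1,[0,-1,0],0],[1,[0,-1,0],0]]'
python3 -m inch '[[1,[0,-0.5,0],0],[1,[0,-0.27,0],0],[1,[0,0,0],0],[1,[0,0,0],0],[1,[0,0,0],0],[1,[0,0,0],0],[1,[0,0,0],0],[1,[0,0,0],0]]'
python3 -c "
from h import *
rem(.5632,-.0182,.216,2.07)
snap('wrist','w2.png');snap('scene','s2.png')
rem(.5632,-.0182,.216,2.07)"
```

```text
time_s: 5.48
position: [0.5618, 0.0033, 0.295]
tool_rot: [[-0.001, -0.031, 1.0], [0.0, 1.0, 0.031], [-1.0, 0.0, -0.001]]
ft_force: [1.1, 0.2, -1.6]
grip_width: 0.055
time_s: 6.15
position: [0.5628, -0.0176, 0.2952]
tool_rot: [[-0.0, -0.035, 0.999], [0.0, 0.999, 0.035], [-1.0, 0.0, -0.0]]
ft_force: [0.4, -0.0, -1.7]
grip_width: 0.0555
t 6.15 pos [ 0.5628 -0.0176  0.2952] ang 2.03 shift units [ 2.64 -0.02  0.01] turn units -0.01 F [ 0.4 -0.  -1.7] w 0.0555 tilt [-0.      0.0001]
t 6.25 pos [ 0.5628 -0.0179  0.2953] ang 2.01 shift units [ 2.64 -0.01  0.01] turn units -0.01 F [ 0.1  0.4 -1.3] w 0.0554 tilt [0. 0.]
```

View pics/w2.png

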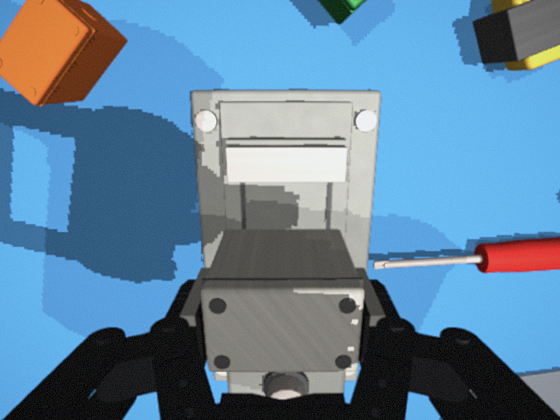

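View pics/s2.png

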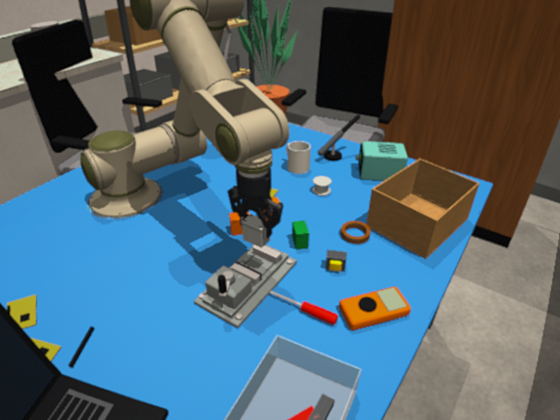

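Wrist view: box held square, fixed jaw ahead with clamping-edge at about (226–346, 182), plate corners at (191,92) and (380,92). Checking the vise pose with these.

```bash
python3 - <<'E'
from h import *
P=optics.camera_params("wrist")
O=np.array([0.5639,-0.03816]); yh=np.array([-0.03607,.99935]); xh=np.array([yh[1],-yh[0]])
for a,b,z in [(226,183,.047),(346,181,.047),(228,147,.047),(346,146,.047),(191,92,.012),(380,91,.012)]:
    p=onz("wrist",a,b,z,P);print(p.round(4),((p[:2]-O)@xh).round(4),((p[:2]-O)@yh).round(4))
E
```

```text
[0.5258 0.0063 0.047 ] -0.0365 0.0458
[0.6007 0.0102 0.047 ] 0.0385 0.047
[0.5273 0.0289 0.047 ] -0.0342 0.0683
[0.5987 0.0321 0.047 ] 0.0373 0.0689
[0.4975 0.0595 0.012 ] -0.0629 0.1
[0.6249 0.0647 0.012 ] 0.0646 0.1006
```

```bash
python3 -m inch '[[1,[0.4,0,0],0],[1,[0.6,0,0.03],0],[1,[0.6,0,0],0],[1,[0.4,0,0],0],[1,[0.3,0,0],0],[1,[0.15,0,0],0],[1,[0.1,0,0],0],[1,[0,0,0],0]]'
python3 -m inch '[[1,[0.03,0,0],0],[1,[0,0,0],0],[1,[0.03,0,0],0],[1,[0,0,0],0],[1,[0.02,0,0],0],[1,[0,0,0],0],[1,[0,0,0],0],[1,[0,0,0],0]]'
python3 -c "
from h import *
rem(.5632,-.0182,.216,2.07)"
```

```text
time_s: 6.92
position: [0.5638, -0.0183, 0.2187]
tool_rot: [[-0.0, -0.035, 0.999], [0.0, 0.999, 0.035], [-1.0, 0.0, -0.0]]
ft_force: [-0.2, -0.1, -2.5]
grip_width: 0.0552
time_s: 7.58
position: [0.5637, -0.0182, 0.2163]
tool_rot: [[0.0, -0.035, 0.999], [0.0, 0.999, 0.035], [-1.0, 0.0, 0.0]]
ft_force: [0.3, -1.0, -3.1]
grip_width: 0.0553
t 7.58 pos [ 0.5637 -0.0182  0.2163] ang 1.99 shift units [ 0.01  0.   -0.02] turn units -0.02 F [ 0.3 -1.  -3.1] w 0.0553 tilt [0. 0.]
```

```bash
python3 -m inch '[[1,[0.03,0,0],0],[1,[0,0,0],0],[1,[0.02,0,0],0],[1,[0,0,0],0],[1,[0.02,0,0],0],[1,[0,0,0],0],[1,[0,0,0],0],[1,[0,0,0],0]]'
```

```text
time_s: 8.25
position: [0.5635, -0.0182, 0.2162]
tool_rot: [[0.001, -0.035, 0.999], [-0.0, 0.999, 0.035], [-1.0, -0.001, 0.001]]
ft_force: [-6.2, 1.4, 18.2]
grip_width: 0.0555
```

```bash
python3 -m inch '[[1,[-0.04,0,0],0],[1,[0,0,0],0],[0.2,[0,0,0],0],[-0.2,[0,0,0],0],[-1,[0,0,0],0],[-1,[0,0,0],0],[-1,[0,0,0],0],[-1,[0,0,0],0]]' 20
python3 -m inch '[[-1,[-0.3,0,0],0],[-1,[-0.6,0,0],0],[-1,[-0.9,0,0],0],[-1,[-0.9,0,0],0],[-1,[-0.4,0,0],0],[-1,[0,0,0],0],[-1,[0,0,0],0],[-1,[0,0,0],0]]' 
python3 -c "
from h import *
snap('wrist','w3.png');snap('top','t3.png')
rem(.5879,-.1711,.262,2.07)
im=cv2.imread('pics/t3.png')
cv2.imwrite('pics/zt3.png',cv2.resize(im[160:230,300:415],None,fx=6.5,fy=6.5,interpolation=cv2.INTER_CUBIC))
"
```

```text
time_s: 8.92
position: [0.5637, -0.0183, 0.2152]
tool_rot: [[-0.0, -0.035, 0.999], [0.0, 0.999, 0.035], [-1.0, 0.0, -0.0]]
ft_force: [0.5, 0.1, -0.4]
grip_width: 0.0851
time_s: 9.58
position: [0.5634, -0.0182, 0.3076]
tool_rot: [[-0.002, -0.035, 0.999], [0.0, 0.999, 0.035], [-1.0, 0.0, -0.002]]
ft_force: [-0.2, 0.3, -0.0]
grip_width: 0.0852
t 9.68 pos [ 0.5635 -0.0182  0.3073] ang 1.98 shift units [ 1.51 -5.12  0.64] turn units -0.02 F [-0.9  0.7 -0.1] w 0.0853 tilt [-0.0022  0.0005]
```

View pics/w3.png

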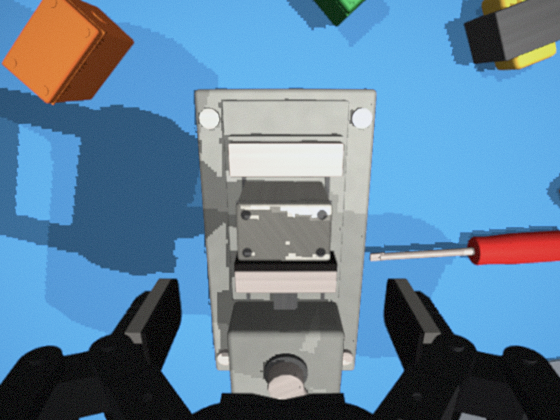

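View pics/zt3.png

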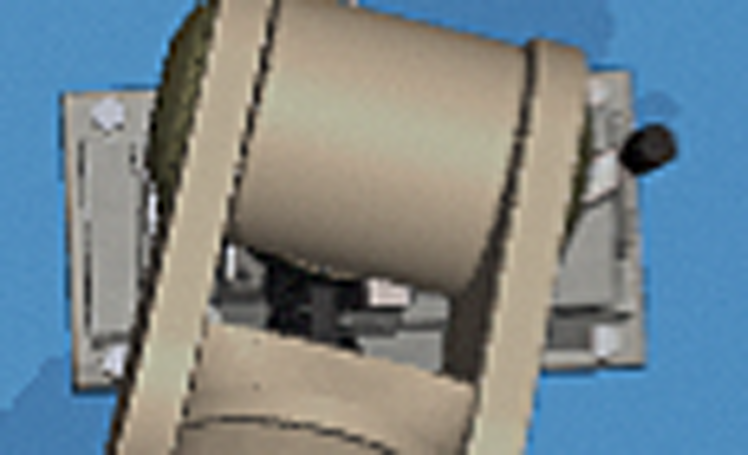

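```bash
python3 -m inch '[[-1,[0,-0.6,0.1],0],[-1,[0,-1,0.15],0],[-1,[0,-1,0.15],0],[-1,[0,-1,0.15],0],[-1,[0,-0.9,0.13],0],[-1,[0,-0.6,0],0],[-1,[0,-0.07,0],0],[-1,[0,0,0],0]]' 30
python3 -c "
from h import *
snap('wrist','w4.png');snap('top','t4.png')
rem(.5891,-.1725,.262,2.07)
im=cv2.imread('pics/t4.png')
cv2.imwrite('pics/zt4.png',cv2.resize(im[160:230,300:415],None,fx=6.5,fy=6.5,interpolation=cv2.INTER_CUBIC))
"
```

```text
time_s: 10.35
position: [0.5893, -0.1733, 0.3073]
tool_rot: [[-0.002, -0.033, 0.999], [0.001, 0.999, 0.033], [-1.0, 0.001, -0.002]]
ft_force: [0.1, 0.6, 0.4]
grip_width: 0.0855
t 10.45 pos [ 0.5894 -0.1717  0.3079] ang 2.01 shift units [ 1.53 -0.03 -0.01] turn units -0.01 F [ 0.9 -0.1 -0.1] w 0.0852 tilt [-0.0011  0.001 ]
```

View pics/w4.png

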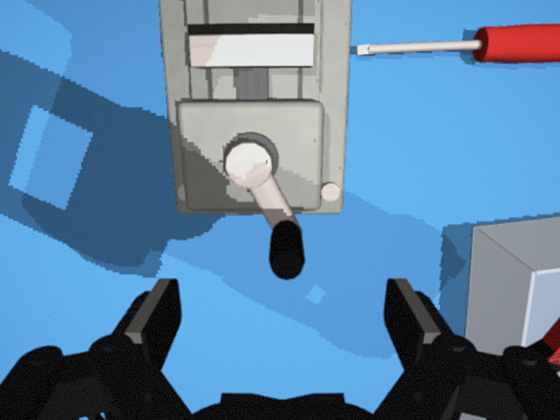

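View pics/zt4.png

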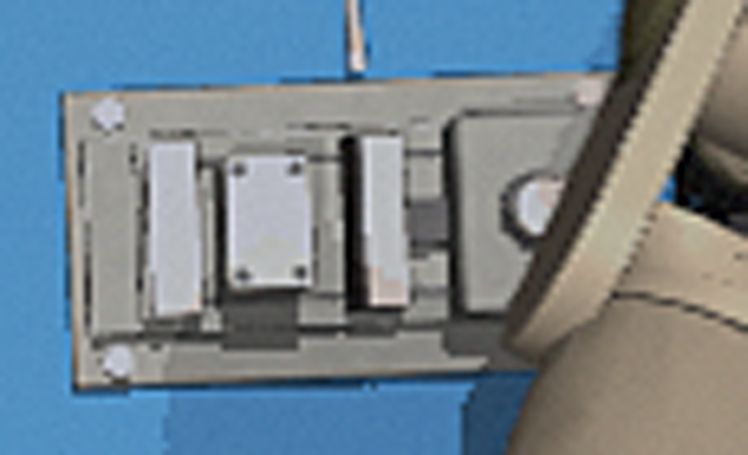

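```bash
python3 - <<'E'
from h import *
P=optics.camera_params("wrist")
for n,a,b,z in [("hub",248,163,.086),("knobtop",287,262,.124)]: print(n,onz("wrist",a,b,z,P).round(4))
for X in [(.5891,-.1725,.124),(.5891,-.1725,.082),(.5673,-.1331,.086)]: print(np.round(px("wrist",X,P),1))
E
```

```text
hub [ 0.5682 -0.1286  0.086 ]
knobtop [ 0.5904 -0.1677  0.124 ]
[283.9 270.9]
[283.7 236.3]
[246.3 171.1]
```

```bash
python3 -m inch '[[-1,[0.4,0,0],0],[-1,[0.6,0,0],0],[-1,[0.4,0,0],0],[-1,[0.13,0,0],0],[1,[0,0,0],0],[1,[0,0,0],0],[1,[0,0,0],0],[1,[0,0,0],0]]' 30
python3 -m inch '[[1,[0,0,0],0],[1,[0,0,0],0],[1,[0,0,0],0],[1,[0,0,0],0],[1,[0,0,0],0],[1,[0,0,0],0],[1,[0,0,0],0],[1,[0,0,0],0]]' 30
python3 - <<'E'
from h import *
rem(.5891,-.1725,.262,2.07)
th=62.7
for k in range(40):
    a,b=np.radians(th),np.radians(th+12); print(k,round(th+12,1),"y %.2f z %.2f"%(-1.5*(np.sin(b)-np.sin(a)),1.5*(np.cos(b)-np.cos(a))),end=" | "); th+=12
E
```

```text
time_s: 11.12
position: [0.5896, -0.1724, 0.2634]
tool_rot: [[0.001, -0.035, 0.999], [-0.001, 0.999, 0.035], [-1.0, -0.001, 0.001]]
ft_force: [-0.6, -0.1, -0.1]
grip_width: 0.0388
time_s: 11.78
position: [0.5896, -0.1726, 0.2631]
tool_rot: [[0.001, -0.035, 0.999], [-0.001, 0.999, 0.035], [-1.0, -0.001, 0.001]]
ft_force: [0.3, -0.1, 5.9]
grip_width: 0.0166
t 11.78 pos [ 0.5896 -0.1726  0.2631] ang 1.98 shift units [ 0.04  0.01 -0.01] turn units -0.02 F [ 0.3 -0.1  5.9] w 0.0166 tilt [ 0.0012 -0.0006]
0 74.7 y -0.11 z -0.29 | 1 86.7 y -0.05 z -0.31 | 2 98.7 y 0.01 z -0.31 | 3 110.7 y 0.08 z -0.30 | 4 122.7 y 0.14 z -0.28 | 5 134.7 y 0.20 z -0.24 | 6 146.7 y 0.24 z -0.20 | 7 158.7 y 0.28 z -0.14 | 8 170.7 y 0.30 z -0.08 | 9 182.7 y 0.31 z -0.02 | 10 194.7 y 0.31 z 0.05 | 11 206.7 y 0.29 z 0.11 | 12 218.7 y 0.26 z 0.17 | 13 230.7 y 0.22 z 0.22 | 14 242.7 y 0.17 z 0.26 | 15 254.7 y 0.11 z 0.29 | 16 266.7 y 0.05 z 0.31 | 17 278.7 y -0.01 z 0.31 | 18 290.7 y -0.08 z 0.30 | 19 302.7 y -0.14 z 0.28 | 20 314.7 y -0.20 z 0.24 | 21 326.7 y -0.24 z 0.20 | 22 338.7 y -0.28 z 0.14 | 23 350.7 y -0.30 z 0.08 | 24 362.7 y -0.31 z 0.02 | 25 374.7 y -0.31 z -0.05 | 26 386.7 y -0.29 z -0.11 | 27 398.7 y -0.26 z -0.17 | 28 410.7 y -0.22 z -0.22 | 29 422.7 y -0.17 z -0.26 | 30 434.7 y -0.11 z -0.29 | 31 446.7 y -0.05 z -0.31 | 32 458.7 y 0.01 z -0.31 | 33 470.7 y 0.08 z -0.30 | 34 482.7 y 0.14 z -0.28 | 35 494.7 y 0.20 z -0.24 | 36 506.7 y 0.24 z -0.20 | 37 518.7 y 0.28 z -0.14 | 38 530.7 y 0.30 z -0.08 | 39 542.7 y 0.31 z -0.02 |
```

```bash
cat >> h.py <<'E'
C=np.array([.5676,-.1334])
def crank():
    s=env.observe(); p=s["position"][:2]-C; a=np.radians(2.05); x=p[0]*np.cos(a)+p[1]*np.sin(a); y=-p[0]*np.sin(a)+p[1]*np.cos(a)
    th=np.degrees(np.arctan2(-y,x))%360; F=s["ft_force"]; fx=F[0]*np.cos(a)+F[1]*np.sin(a); fy=-F[0]*np.sin(a)+F[1]*np.cos(a); t=np.radians(th)
    print("t",round(s["time_s"],2),"r",round(np.hypot(x,y),4),"th",round(th,1),"F rad %.1f tang(drive) %.1f"%(fx*np.cos(t)-fy*np.sin(t),fx*np.sin(t)+fy*np.cos(t)),"F",np.round(F,1),"w",round(s["grip_width"],4),"z",round(s["position"][2],4))
E
python3 -m inch '[[1,[0,-0.11,-0.29],0],[1,[0,-0.05,-0.31],0],[1,[0,0.01,-0.31],0],[1,[0,0.08,-0.30],0],[1,[0,0.14,-0.28],0],[1,[0,0.20,-0.24],0],[1,[0,0.24,-0.20],0],[1,[0,0.28,-0.14],0]]'
python3 -c "
from h import *
crank()"
```

```text
time_s: 12.45
position: [0.527, -0.1508, 0.2632]
tool_rot: [[0.005, -0.034, 0.999], [-0.001, 0.999, 0.034], [-1.0, -0.001, 0.005]]
ft_force: [11.3, 2.0, -0.1]
grip_width: 0.017
t 12.45 r 0.0442 th 158.8 F rad -11.2 tang(drive) 2.7 F [11.3  2.  -0.1] w 0.017 z 0.2632
```

```bash
python3 -m inch '[[1,[0,0.30,-0.06],0],[1,[0,0.31,0],0],[1,[0,0.31,0.05],0],[1,[0,0.29,0.11],0],[1,[0,0.26,0.17],0],[1,[0,0.22,0.22],0],[1,[0,0.17,0.26],0],[1,[0,0.11,0.29],0]]'
python3 -c "
from h import *
crank()"
```

```text
time_s: 13.12
position: [0.5552, -0.09, 0.263]
tool_rot: [[-0.002, -0.035, 0.999], [0.001, 0.999, 0.035], [-1.0, 0.001, -0.002]]
ft_force: [-3.9, 1.2, 9.8]
grip_width: 0.0172
t 13.12 r 0.0451 th 256.1 F rad 2.3 tang(drive) 3.4 F [-3.9  1.2  9.8] w 0.0172 z 0.263
```

```bash
python3 -m inch '[[1,[0,0.05,0.31],0],[1,[0,-0.01,0.31],0],[1,[0,-0.08,0.30],0],[1,[0,-0.14,0.28],0],[1,[0,-0.20,0.24],0],[1,[0,-0.24,0.20],0],[1,[0,-0.28,0.14],0],[1,[0,-0.30,0.08],0]]'
python3 -c "
from h import *
crank()"
```

```text
time_s: 13.78
position: [0.6133, -0.1244, 0.2631]
tool_rot: [[0.002, -0.035, 0.999], [0.001, 0.999, 0.035], [-1.0, 0.001, 0.002]]
ft_force: [1.0, 4.1, 6.6]
grip_width: 0.0167
t 13.78 r 0.0465 th 350.9 F rad 1.8 tang(drive) 3.8 F [1.  4.1 6.6] w 0.0167 z 0.2631
```

```bash
python3 -m inch '[[1,[0,-0.31,0.02],0],[1,[0,-0.31,-0.05],0],[1,[0,-0.29,-0.11],0],[1,[0,-0.26,-0.17],0],[1,[0,-0.22,-0.22],0],[1,[0,-0.17,-0.26],0],[1,[0,0,0],0],[1,[0,0,0],0]]'
python3 -c "
from h import *
crank();snap('scene','s5.png')
crank()
im=cv2.imread('pics/s5.png')
cv2.imwrite('pics/zs5.png',cv2.resize(im[190:325,190:350],None,fx=4.4,fy=4.4,interpolation=cv2.INTER_CUBIC))"
```

```text
time_s: 14.45
position: [0.59, -0.1727, 0.2631]
tool_rot: [[-0.001, -0.034, 0.999], [-0.0, 0.999, 0.034], [-1.0, -0.0, -0.001]]
ft_force: [-3.3, -0.4, 7.8]
grip_width: 0.0168
t 14.45 r 0.0452 th 62.4 F rad -1.3 tang(drive) -3.0 F [-3.3 -0.4  7.8] w 0.0168 z 0.2631
t 14.5 r 0.0452 th 62.2 F rad -0.6 tang(drive) -2.3 F [-2.3 -0.6  8.1] w 0.0167 z 0.263
```

View pics/zs5.png

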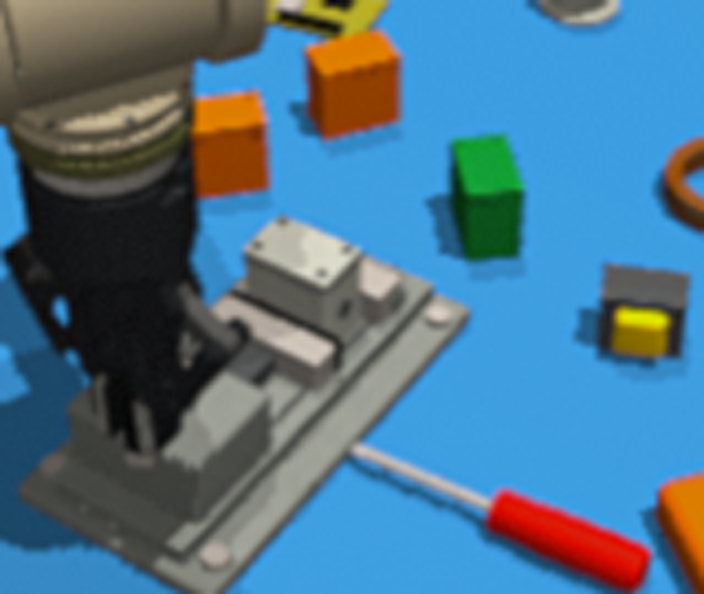

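The scene shows the moving jaw about to push the box, with the box still square. I'll go on more slowly from here.

```bash
python3 - <<'E'
import numpy as np
th=422.7
for k in range(14):
    a,b=np.radians(th),np.radians(th+6); print(round(th+6,1),"y %.2f z %.2f"%(-1.5*(np.sin(b)-np.sin(a)),1.5*(np.cos(b)-np.cos(a))),end=" | "); th+=6
E
python3 -m inch '[[1,[0,-0.06,-0.14],0],[1,[0,-0.05,-0.15],0],[1,[0,-0.03,-0.15],0],[1,[0,-0.02,-0.16],0],[1,[0,0,0],0],[1,[0,0,0],0],[1,[0,0,0],0],[1,[0,0,0],0]]'
python3 -c "
from h import *
crank()"
```

```text
428.7 y -0.06 z -0.14 | 434.7 y -0.05 z -0.15 | 440.7 y -0.03 z -0.15 | 446.7 y -0.02 z -0.16 | 452.7 y -0.00 z -0.16 | 458.7 y 0.02 z -0.16 | 464.7 y 0.03 z -0.15 | 470.7 y 0.05 z -0.15 | 476.7 y 0.06 z -0.14 | 482.7 y 0.08 z -0.14 | 488.7 y 0.09 z -0.13 | 494.7 y 0.10 z -0.12 | 500.7 y 0.12 z -0.11 | 506.7 y 0.13 z -0.09 | time_s: 15.17
position: [0.5725, -0.1777, 0.263]
tool_rot: [[-0.001, -0.035, 0.999], [0.0, 0.999, 0.035], [-1.0, 0.0, -0.001]]
ft_force: [-2.3, 1.0, 7.5]
grip_width: 0.0171
t 15.17 r 0.0445 th 85.8 F rad -1.2 tang(drive) -2.1 F [-2.3  1.   7.5] w 0.0171 z 0.263
```

```bash
python3 -m inch '[[1,[0,0,-0.05],0],[1,[0,0,-0.05],0],[1,[0,0,-0.05],0],[1,[0,0.01,-0.05],0],[1,[0,0,-0.05],0],[1,[0,0.01,-0.05],0],[1,[0,0.01,-0.05],0],[1,[0,0.01,-0.05],0]]'
python3 -c "
from h import *
crank()"
```

```text
time_s: 15.83
position: [0.561, -0.1769, 0.2631]
tool_rot: [[0.002, -0.035, 0.999], [-0.0, 0.999, 0.035], [-1.0, -0.0, 0.002]]
ft_force: [3.0, 2.1, 6.6]
grip_width: 0.0168
t 15.83 r 0.044 th 100.7 F rad -2.6 tang(drive) 2.6 F [3.  2.1 6.6] w 0.0168 z 0.2631
```

```bash
python3 -m inch '[[1,[0,0.01,-0.05],0],[1,[0,0.01,-0.05],0],[1,[0,0.01,-0.05],0],[1,[0,0.02,-0.05],0],[1,[0,0.02,-0.05],0],[1,[0,0.02,-0.05],0],[1,[0,0.02,-0.05],0],[1,[0,0.02,-0.05],0]]'
python3 -c "
from h import *
crank()"
```

```text
time_s: 16.5
position: [0.5491, -0.1733, 0.2631]
tool_rot: [[0.003, -0.035, 0.999], [0.0, 0.999, 0.035], [-1.0, 0.0, 0.003]]
ft_force: [6.1, 2.0, 5.4]
grip_width: 0.0169
t 16.5 r 0.044 th 117.0 F rad -4.3 tang(drive) 4.7 F [6.1 2.  5.4] w 0.0169 z 0.2631
```

```bash
python3 -m inch '[[1,[0,0.02,-0.05],0],[1,[0,0.02,-0.04],0],[1,[0,0.03,-0.05],0],[1,[0,0.03,-0.04],0],[1,[0,0,0],0],[1,[0,0,0],0],[1,[0,0.02,-0.03],0],[1,[0,0.02,-0.03],0]]'
python3 -c "
from h import *
crank()"
```

```text
time_s: 17.17
position: [0.5421, -0.1693, 0.2631]
tool_rot: [[0.004, -0.035, 0.999], [0.0, 0.999, 0.035], [-1.0, 0.0, 0.004]]
ft_force: [9.0, 3.1, 3.7]
grip_width: 0.0168
t 17.17 r 0.044 th 127.5 F rad -7.8 tang(drive) 5.5 F [9.  3.1 3.7] w 0.0168 z 0.2631
```

```bash
python3 -m inch '[[1,[0,0.04,-0.03],0],[1,[0,0.03,-0.03],0],[1,[0,0.04,-0.03],0],[1,[0,0.03,-0.03],0],[1,[0,0.03,-0.03],0],[1,[0,0.03,-0.03],0],[1,[0,0.03,-0.03],0],[1,[0,0.03,-0.03],0]]'
python3 -c "
from h import *
crank()"
```

```text
time_s: 17.83
position: [0.5347, -0.1623, 0.2631]
tool_rot: [[0.005, -0.034, 0.999], [-0.001, 0.999, 0.034], [-1.0, -0.001, 0.005]]
ft_force: [9.0, 0.9, 1.6]
grip_width: 0.0167
t 17.83 r 0.0438 th 140.8 F rad -7.4 tang(drive) 5.2 F [9.  0.9 1.6] w 0.0167 z 0.2631
```

```bash
python3 -m inch '[[1,[0,0.04,-0.03],0],[1,[0,0.04,-0.02],0],[1,[0,0.04,-0.03],0],[1,[0,0.04,-0.02],0],[1,[0,0,0],0],[1,[0,0.02,-0.01],0],[1,[0,0.02,-0.01],0],[1,[0,0.02,-0.01],0]]'
python3 -c "
from h import *
crank();snap('scene','s6.png');crank()
im=cv2.imread('pics/s6.png')
cv2.imwrite('pics/zs6.png',cv2.resize(im[190:325,190:350],None,fx=4.4,fy=4.4,interpolation=cv2.INTER_CUBIC))"
```

```text
time_s: 18.5
position: [0.5307, -0.1567, 0.2632]
tool_rot: [[0.005, -0.034, 0.999], [-0.004, 0.999, 0.034], [-1.0, -0.004, 0.005]]
ft_force: [8.2, -6.9, 1.1]
grip_width: 0.0174
t 18.5 r 0.0436 th 149.8 F rad -3.3 tang(drive) 10.2 F [ 8.2 -6.9  1.1] w 0.0174 z 0.2632
t 18.55 r 0.0436 th 149.9 F rad -3.5 tang(drive) 9.6 F [ 8.  -6.3  0.6] w 0.0169 z 0.2632
```

View pics/zs6.png

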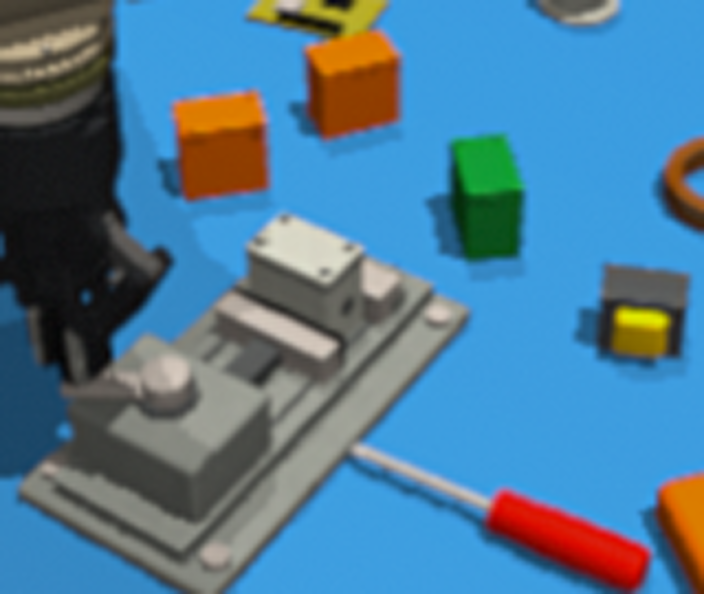

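Drive force rose sharply to about 10 N, so it is clamped. Releasing and retreating upward.

```bash
python3 -m inch '[[1,[0,-0.02,0.01],0],[1,[0,-0.01,0.01],0],[-1,[0,0,0],0],[-1,[0,0,0],0],[-1,[0,0,0],0],[-1,[0,0,0],0],[-1,[0,0,0],0],[-1,[0,0,0],0]]' 20
python3 -m inch '[[-1,[-0.3,0,0],0],[-1,[-0.7,0,0],0],[-1,[-1,0,0],0],[-1,[-1,0,0],0],[-1,[-1,-0.5,-0.5],0],[-1,[-0.6,-1,-0.9],0],[-1,[0,-1,-0.9],0],[-1,[0,-1,-0.9],0]]'
python3 -m inch '[[-1,[0,-1,-0.9],0],[-1,[0,-1,-0.9],0],[-1,[0,-0.6,-0.5],0],[-1,[0,0,0],0],[-1,[0,0,0],0],[-1,[0,0,0],0],[-1,[0,0,0],0],[-1,[0,0,0],0]]'
python3 -c "
from h import *
rem(.5,-.3,.4,2);snap('top','t7.png');snap('scene','s7.png')
im=cv2.imread('pics/s7.png')
cv2.imwrite('pics/zs7.png',cv2.resize(im[190:325,190:350],None,fx=4.4,fy=4.4,interpolation=cv2.INTER_CUBIC))
im=cv2.imread('pics/t7.png')
cv2.imwrite('pics/zt7.png',cv2.resize(im[160:230,300:415],None,fx=6.5,fy=6.5,interpolation=cv2.INTER_CUBIC))"
```

```text
time_s: 19.22
position: [0.5302, -0.1565, 0.2624]
tool_rot: [[-0.001, -0.035, 0.999], [0.0, 0.999, 0.035], [-1.0, 0.0, -0.001]]
ft_force: [-1.0, -0.4, 0.1]
grip_width: 0.0852
time_s: 19.88
position: [0.4383, -0.2635, 0.4015]
tool_rot: [[0.002, -0.036, 0.999], [-0.002, 0.999, 0.036], [-1.0, -0.002, 0.002]]
ft_force: [0.4, -0.9, -0.6]
grip_width: 0.0855
time_s: 20.55
position: [0.3739, -0.3426, 0.3997]
tool_rot: [[0.0, -0.036, 0.999], [-0.0, 0.999, 0.036], [-1.0, -0.0, 0.0]]
ft_force: [0.1, -1.0, -0.1]
grip_width: 0.0855
t 20.55 pos [ 0.3739 -0.3426  0.3997] ang 2.08 shift units [-0.01  1.27  4.25] turn units 0.02 F [ 0.1 -1.  -0.1] w 0.0855 tilt [ 0.0001 -0.    ]
```

View pics/zs7.png

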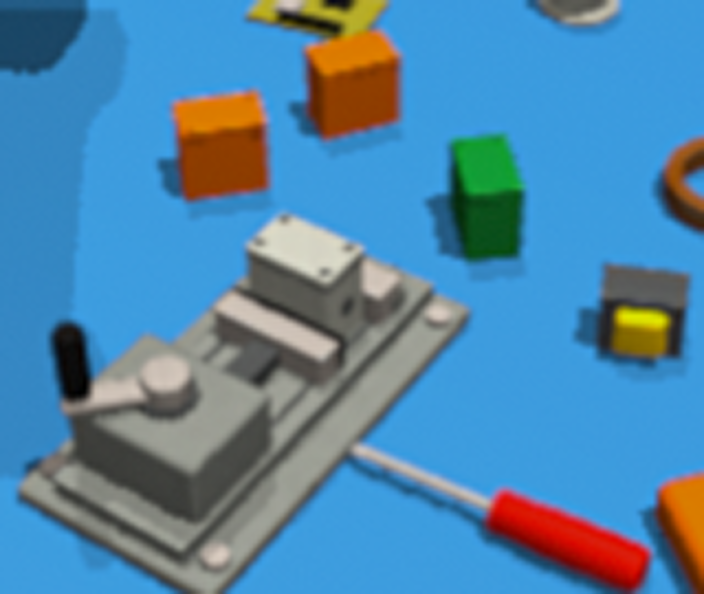

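View pics/zt7.png

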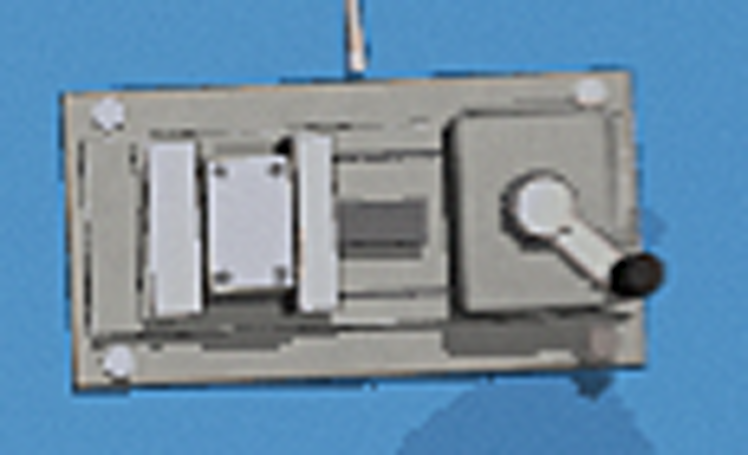

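View pics/t7.png

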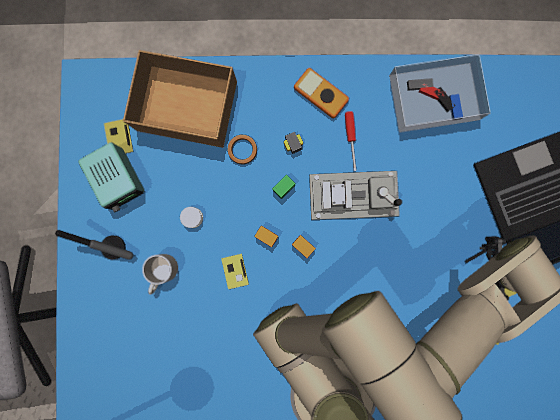

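```bash
python3 - <<'E'
from h import *
P=optics.camera_params("top")
O=np.array([0.5639,-0.03816]); yh=np.array([-0.03607,.99935]); xh=np.array([yh[1],-yh[0]])
for n,a,b,z in [("boxL_t",206,160,.081),("boxL_b",211,292,.081),("boxR_t",287,155,.081),("boxR_b",293,285,.081),("fix_t",196,140,.047),("fix_b",200,312,.047),("jawBackT",332,130,.047),("jawBackB",338,310,.047),("knob",640,275,.124),("hub",545,207,.086)]:
    p=onz("top",*zp(a,b,6.5,300,160),z,P)[:2]-O; print(n,(p@xh).round(4),(p@yh).round(4))
a=cv2.imread("pics/top0.png");b=cv2.imread("pics/t7.png");
for n,(u,v) in dict(green=(284,186),or1=(266,237),or2=(303,246),trafo=(293,142),tape=(242,149),board=(235,271),mug=(158,271),reel=(191,217),driver=(350,135)).items(): print(n,int(np.abs(a[v-18:v+18,u-18:u+18].astype(int)-b[v-18:v+18,u-18:u+18]).max()),end="; ")
E
```

```text
boxL_t 0.0261 0.0439
boxL_b -0.029 0.0444
boxR_t 0.0267 0.0102
boxR_b -0.0275 0.0102
fix_t 0.0381 0.0448
fix_b -0.0353 0.0465
jawBackT 0.04 -0.0133
jawBackB -0.0369 -0.0122
knob -0.0318 -0.1249
hub 0.0002 -0.0951
green 14; or1 13; or2 10; trafo 12; tape 14; board 11; mug 12; reel 10; driver 14;
```

The last check disagrees. Top view puts the knob at about 137° of arc, but the gripper was at 150°. The crank may have been dragged back on release, so I'll measure the knob more carefully.

```bash
python3 - <<'E'
from h import *
im=cv2.imread("pics/t7.png"); g=cv2.cvtColor(im,cv2.COLOR_BGR2GRAY)
r=g[192:212,388:408]; m=(r<55).astype(np.uint8); print(cv2.connectedComponentsWithStats(m)[2:])
O=np.array([0.5639,-0.03816]); yh=np.array([-0.03607,.99935]); xh=np.array([yh[1],-yh[0]])
P=optics.camera_params("top");S=optics.camera_params("scene")
def kn(th,z):
    t=np.radians(th); p=O+yh*(-.095)+.045*(np.cos(t)*xh-np.sin(t)*yh); return (*p,z)
for th in (130,137,143,150): print(th,[np.round(px("top",kn(th,z),P),1) for z in (.124,.103)],[np.round((np.array(px("scene",kn(th,z),S))-[190,190]+.5)*4.4) for z in (.124,.08)])
E
```

```text
(array([[  0,   0,  20,  20, 353],
       [  6,   7,   8,   7,  43],
       [  1,  15,   3,   1,   3],
       [  7,  16,   1,   1,   1]], dtype=int32), array([[ 9.59773371,  9.36260623],
       [ 9.27906977, 10.09302326],
       [ 2.        , 15.        ],
       [ 7.        , 16.        ]]))
130 [array([399.7, 200.7]), array([398. , 201.3])] [array([ 64., 336.]), array([ 74., 400.])]
137 [array([398.4, 202.3]), array([396.7, 202.8])] [array([ 63., 328.]), array([ 73., 392.])]
143 [array([397.1, 203.5]), array([395.4, 204. ])] [array([ 64., 322.]), array([ 74., 385.])]
150 [array([395.4, 204.7]), array([393.8, 205.2])] [array([ 65., 314.]), array([ 75., 378.])]
```

Both views put the crank at about 135°, so it did lose roughly 10–15° on release. I'll regrip with the fingers opening radially and a firmer hold, tighten again, and unload before letting go.

```bash
python3 - <<'E'
from h import *
O=np.array([0.5639,-0.03816]); yh=np.array([-0.03607,.99935]); xh=np.array([yh[1],-yh[0]])
t=np.radians(136); p=O+yh*(-.095)+.045*(np.cos(t)*xh-np.sin(t)*yh);print(p); rem(*p,.31,37.05); rem(*p,.31,2.1)
E
```

```text
[ 0.53610493 -0.16550515]
t 20.65 pos [ 0.3738 -0.3428  0.3996] ang 2.07 shift units [2.99 5.71 5.62] turn units -7.0 F [ 0.1 -0.9 -1.2] w 0.0854 tilt [0. 0.]
t 20.65 pos [ 0.3738 -0.3428  0.3996] ang 2.07 shift units [2.99 5.71 5.62] turn units -0.01 F [ 0.1 -0.9 -1.2] w 0.0854 tilt [0. 0.]
```

```bash
python3 -m inch '[[-1,[0,0.7,0.7],0],[-1,[0,0.95,0.95],0],[-1,[0,0.95,0.95],0],[-1,[0,0.95,0.95],0],[-1,[0,0.95,0.95],0],[-1,[0,0.8,0.75],0],[-1,[0,0.41,0.37],-1],[-1,[0,0,0],-1]]' 60
python3 -m inch '[[-1,[0.6,0,0],-1],[-1,[0.7,0,0],-1],[-1,[0.7,0,0],-1],[-1,[0.6,0,0],-1],[-1,[0.39,0,0],-1],[-1,[0,0,0],0],[-1,[0,0,0],0],[-1,[0,0,0],0]]'
python3 - <<'E'
from h import *
rem(.5361,-.1655,.262,37.05); P=optics.camera_params("wrist"); snap('wrist','w8.png')
print(px("wrist",(.5361,-.1655,.124),P),px("wrist",(.5673,-.1331,.086),P))
E
```

```text
time_s: 21.32
position: [0.5377, -0.163, 0.3993]
tool_rot: [[0.0, -0.216, 0.976], [0.001, 0.976, 0.216], [-1.0, 0.001, 0.0]]
ft_force: [-1.2, -0.2, -0.8]
grip_width: 0.0852
time_s: 21.98
position: [0.5361, -0.1663, 0.3108]
tool_rot: [[0.001, -0.6, 0.8], [-0.001, 0.8, 0.6], [-1.0, -0.001, 0.001]]
ft_force: [0.3, -0.2, 0.1]
grip_width: 0.0857
t 21.98 pos [ 0.5361 -0.1663  0.3108] ang 36.87 shift units [1.63 0.02 0.01] turn units -0.04 F [ 0.3 -0.2  0.1] w 0.0857 tilt [ 0.0014 -0.0008]
(np.float64(284.05888311624875), np.float64(265.60947872288176)) (np.float64(360.2783983284216), np.float64(223.34526891646829))
```

View pics/w8.png

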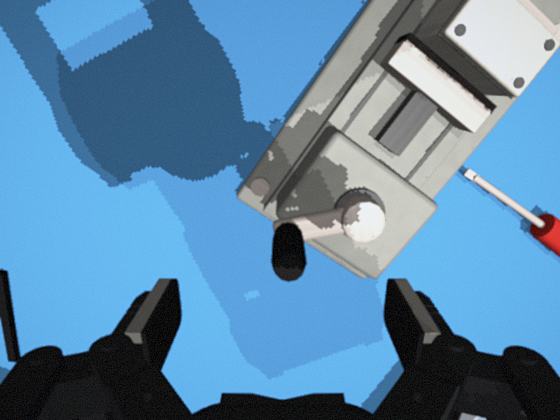

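Knob top is at (289,266) and the hub at (365,220), both about 5 px off prediction in the same direction, so 135° is confirmed. Descend and grip.

```bash
python3 -m inch '[[-1,[0.4,0,0],0],[-1,[0.6,0,0],0],[-1,[0.4,0,0],0],[-1,[0.23,0,0],0],[1,[0,0,0],0],[1,[0,0,0],0],[1,[0,0,0],0],[1,[0,0,0],0]]' 60
python3 -m inch '[[1,[0,0,0],0],[1,[0,0,0],0],[1,[0,0,0],0],[1,[0,0,0],0],[1,[0,0,0],0],[1,[0,0,0],0],[1,[0,0,0],0],[1,[0,0,0],0]]'
python3 -c "
from h import *
crank()"
```

```text
time_s: 22.7
position: [0.536, -0.1665, 0.2618]
tool_rot: [[0.002, -0.601, 0.799], [-0.001, 0.799, 0.601], [-1.0, -0.002, 0.001]]
ft_force: [-0.9, -0.1, -0.3]
grip_width: 0.0389
time_s: 23.37
position: [0.5373, -0.1653, 0.2621]
tool_rot: [[0.007, -0.602, 0.799], [0.001, 0.799, 0.602], [-1.0, -0.003, 0.006]]
ft_force: [12.2, 10.0, 1.5]
grip_width: 0.0165
t 23.37 r 0.044 th 135.6 F rad -15.6 tang(drive) 2.0 F [12.2 10.   1.5] w 0.0165 z 0.2621
```

```bash
python3 -m inch '[[1,[0,0.02,0.05],0],[1,[0,0.02,0],0],[1,[0,0.03,0],0],[1,[0,0.03,0],0],[1,[0,0.03,0],0],[1,[0,0.03,0],0],[1,[0,0.03,0],0],[1,[0,0.03,0],0]]'
python3 -c "
from h import *
crank()"
```

```text
time_s: 24.03
position: [0.5341, -0.1606, 0.2622]
tool_rot: [[0.006, -0.602, 0.799], [-0.003, 0.799, 0.602], [-1.0, -0.006, 0.003]]
ft_force: [5.9, -0.6, 1.3]
grip_width: 0.0164
t 24.03 r 0.0432 th 142.9 F rad -4.2 tang(drive) 4.2 F [ 5.9 -0.6  1.3] w 0.0164 z 0.2622
```

```bash
python3 -m inch '[[1,[0,0.03,0],0],[1,[0,0.03,0],0],[1,[0,0.02,0],0],[1,[0,0.02,0],0],[1,[0,0.02,0],0],[1,[0,0.02,0],0],[1,[0,0.02,0],0],[1,[0,0.02,0],0]]'
python3 -c "
from h import *
crank()"
```

```text
time_s: 24.7
position: [0.531, -0.1568, 0.2622]
tool_rot: [[0.007, -0.601, 0.799], [-0.004, 0.799, 0.601], [-1.0, -0.007, 0.003]]
ft_force: [7.6, -3.8, 0.4]
grip_width: 0.0162
t 24.7 r 0.0434 th 149.4 F rad -4.4 tang(drive) 7.3 F [ 7.6 -3.8  0.4] w 0.0162 z 0.2622
```

```bash
python3 -m inch '[[1,[0,0.02,0],0],[1,[0,0.01,0],0],[1,[0,0.01,0],0],[1,[0,0.01,0],0],[1,[0,0,0],0],[1,[0,0,0],0],[1,[0,0,0],0],[1,[0,0,0],0]]'
python3 -c "
from h import *
crank()"
```

```text
time_s: 25.37
position: [0.5303, -0.1557, 0.2622]
tool_rot: [[0.007, -0.601, 0.799], [-0.004, 0.799, 0.601], [-1.0, -0.008, 0.003]]
ft_force: [9.1, -5.8, -1.2]
grip_width: 0.0164
t 25.37 r 0.0435 th 151.2 F rad -4.8 tang(drive) 9.6 F [ 9.1 -5.8 -1.2] w 0.0164 z 0.2622
```

```bash
python3 -m inch '[[1,[0,-0.01,0.01],0],[1,[0,-0.01,0],0],[1,[0,-0.01,0],0],[1,[0,0,0],0],[1,[0,0,0],0],[1,[0,0,0],0],[1,[0,0,0],0],[1,[0,0,0],0]]'
python3 -c "
from h import *
crank()"
```

```text
time_s: 26.03
position: [0.5307, -0.156, 0.2622]
tool_rot: [[0.005, -0.601, 0.799], [-0.003, 0.799, 0.601], [-1.0, -0.006, 0.002]]
ft_force: [6.1, -2.7, 1.2]
grip_width: 0.0164
t 26.03 r 0.0433 th 150.6 F rad -3.8 tang(drive) 5.5 F [ 6.1 -2.7  1.2] w 0.0164 z 0.2622
```

```bash
python3 -m inch '[[1,[0,-0.01,0.01],0],[1,[0,-0.01,0.01],0],[1,[0,-0.01,0],0],[1,[0,-0.01,0],0],[1,[0,0,0],0],[1,[0,0,0],0],[1,[0,0,0],0],[1,[0,0,0],0]]'
python3 -c "
from h import *
crank();snap('scene','s9.png')
im=cv2.imread('pics/s9.png')
cv2.imwrite('pics/zs9.png',cv2.resize(im[190:325,190:350],None,fx=4.4,fy=4.4,interpolation=cv2.INTER_CUBIC))"
```

```text
time_s: 26.7
position: [0.5313, -0.1564, 0.2621]
tool_rot: [[0.003, -0.602, 0.799], [-0.003, 0.799, 0.602], [-1.0, -0.004, 0.001]]
ft_force: [1.9, -3.3, 6.1]
grip_width: 0.0159
t 26.7 r 0.043 th 149.7 F rad 0.2 tang(drive) 3.8 F [ 1.9 -3.3  6.1] w 0.0159 z 0.2621
```

View pics/zs9.png

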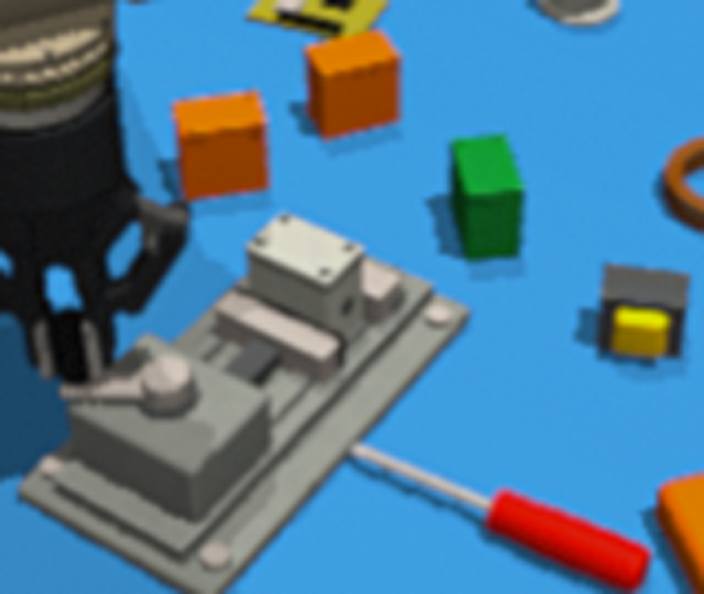

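```bash
python3 -m inch '[[1,[0,-0.01,0],0],[1,[0,-0.01,0],0],[1,[0,-0.01,0],0],[1,[0,0,0],0],[1,[0,0,0],0],[1,[0,0,0],0],[1,[0,0,0],0],[1,[0,0,0],0]]'
python3 -c "
from h import *
crank()"
python3 -m inch '[[0.9,[0,0,0],0],[0.8,[0,0,0],0],[0.5,[0,0,0],0],[0,[0,0,0],0],[-1,[0,0,0],0],[-1,[0,0,0],0],[-1,[0,0,0],0],[-1,[0,0,0],0]]'
python3 -m inch '[[-1,[-0.3,0,0],0],[-1,[-0.7,0,0],0],[-1,[-1,0,0],0],[-1,[-1,0,0],0],[-1,[-1,-0.5,-0.3],0],[-1,[-0.6,-1,-0.6],0],[-1,[0,-1,-0.8],0],[-1,[0,-1,-0.8],0]]'
python3 -m inch '[[-1,[0,-0.6,-0.8],0],[-1,[0,-0.6,-0.8],0],[-1,[0,-0.6,-0.8],0],[-1,[0,-0.2,-0.3],0],[-1,[0,0,0],0],[-1,[0,0,0],0],[-1,[0,0,0],0],[-1,[0,0,0],0]]'
python3 -c "
from h import *
rem(.5,-.3,.4,2);snap('top','t10.png');snap('scene','s10.png')
im=cv2.imread('pics/s10.png')
cv2.imwrite('pics/zs10.png',cv2.resize(im[190:325,190:350],None,fx=4.4,fy=4.4,interpolation=cv2.INTER_CUBIC))
im=cv2.imread('pics/t10.png')
cv2.imwrite('pics/zt10.png',cv2.resize(im[160:230,300:415],None,fx=6.5,fy=6.5,interpolation=cv2.INTER_CUBIC))"
```

```text
time_s: 27.42
position: [0.5318, -0.1571, 0.2621]
tool_rot: [[0.003, -0.602, 0.799], [-0.002, 0.799, 0.602], [-1.0, -0.003, 0.001]]
ft_force: [1.0, -3.2, 6.0]
grip_width: 0.0164
t 27.42 r 0.0429 th 148.6 F rad 0.9 tang(drive) 3.2 F [ 1.  -3.2  6. ] w 0.0164 z 0.2621
time_s: 28.08
position: [0.5314, -0.1565, 0.2607]
tool_rot: [[-0.0, -0.602, 0.799], [0.0, 0.799, 0.602], [-1.0, 0.0, -0.0]]
ft_force: [1.1, 0.4, 0.0]
grip_width: 0.0802
time_s: 28.75
position: [0.5344, -0.2864, 0.4013]
tool_rot: [[0.003, -0.603, 0.798], [-0.002, 0.798, 0.603], [-1.0, -0.004, 0.001]]
ft_force: [0.8, 0.5, -0.3]
grip_width: 0.0856
time_s: 29.42
position: [0.5067, -0.3807, 0.3993]
tool_rot: [[0.0, -0.603, 0.798], [0.0, 0.798, 0.603], [-1.0, -0.0, 0.0]]
ft_force: [0.5, 0.2, 0.5]
grip_width: 0.0853
t 29.42 pos [ 0.5067 -0.3807  0.3993] ang 37.09 shift units [-0.02  2.28  1.45] turn units 7.02 F [0.5 0.2 0.5] w 0.0853 tilt [0.0003 0.    ]
```

View pics/zs10.png

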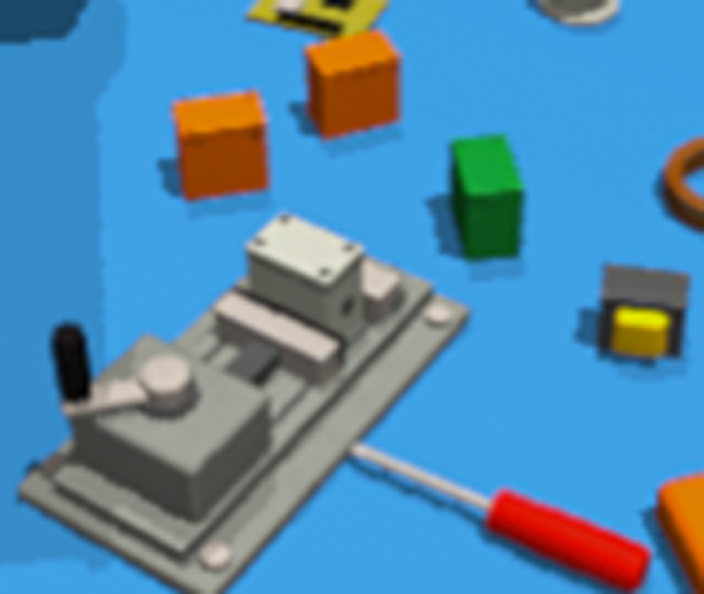

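View pics/zt10.png

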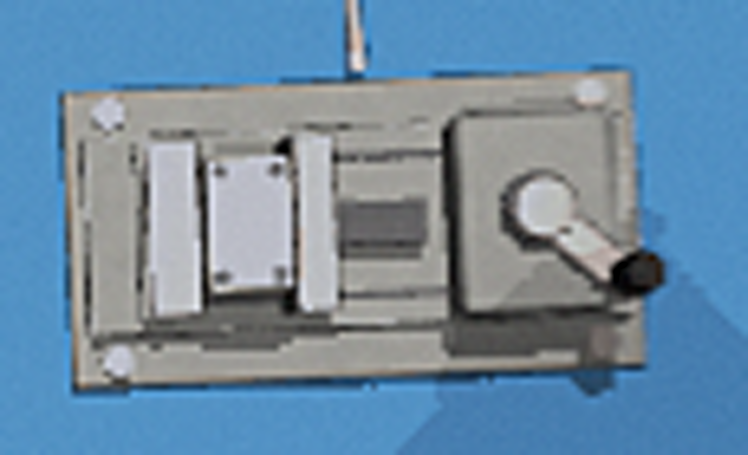

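The crank settled at the same angle both times, so this is how the vise rests: the rubber unwinds it until friction holds. That leaves about 2.6 mm of rubber compression, roughly 30 N of clamping. I'll check the bystanders once more and hand in.

```bash
python3 - <<'E'
from h import *
a=cv2.imread("pics/s7.png").astype(int);b=cv2.imread("pics/s10.png").astype(int)
print("vise diff s7/s10",np.abs(a-b)[235:290,240:290].max())
a=cv2.imread("pics/top0.png").astype(int);b=cv2.imread("pics/t10.png").astype(int)
for n,(u,v) in dict(green=(284,186),or1=(266,237),or2=(303,246),trafo=(293,142),tape=(242,149),board=(235,271),mug=(158,271),reel=(191,217),driver=(350,135)).items(): print(n,np.abs(a-b)[v-15:v+15,u-15:u+15].max(),end="; ")
env.close_job()
E
```

```text
vise diff s7/s10 21
green 17; or1 12; or2 10; trafo 11; tape 11; board 11; mug 9; reel 9; driver 15; the job is handed in; nothing more can be done
```

The grey enclosure is standing lid up on the vise bed, long sides to the jaws, and is clamped against the fixed jaw. I handed the job in at about 29.5 s, with the gripper open and the arm clear of everything.

- **Placing and cranking:** I set the box down about 8 mm short of the fixed jaw. I then led the knob clockwise for about 1¼ turns, until the force along the turning direction reached about 10 N.
- **Final views:** The box is square in the vise. In the top view its far side lies at the fixed jaw face to within about 2 mm, and the moving jaw is against the other side.
- **Other items:** In the top view, nothing else on the bench had moved; the picture differences there were only noise.

**Check that disagreed:** After I let go, the crank had turned back about 10–15°. I regripped, tightened to 9.6 N, eased off and released again, and it settled at the same angle, about 8.6 rad. I take this to be the rubber facing unwinding the crank until friction holds it. That leaves the rubber compressed by about 2.6 mm, or roughly 30 N of clamping. I worked that figure out from the crank angle rather than measuring it after release.

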